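# Line up the sample bottles by height on the rail tray

## Task

Stand the four sample bottles upright on the round seats of the aluminium tray, one to a seat and centred on it, in order of height: the shortest on the seat beside the red end block, rising to the tallest beside the grey one. Do not knock any bottle over, and leave the timer where it lies.

Things in the scene. Friction and masses are not known exactly. Their poses are not given: they have to be found in the camera images.
- bottle_white_cap: the shortest: brown glass bottle with a white cap, 50 mm tall; straight body 32 mm across up to 27 mm above its foot, then a shoulder and a cap 28 mm across; origin at the centre of its underside, z up; loose, stands on the table at the start; any yaw does; mass about 0.05 kg
- jar_black_cap: second in height: clear jar with a black cap (a pale disc on its top), 72 mm tall, 43 mm across (cap 40 mm); origin at the centre of its underside, z up; loose, stands on the table at the start; any yaw does; mass about 0.12 kg
- bottle_blue_cap: third in height: brown glass bottle with a blue cap, 100 mm tall; straight body 46 mm across up to 72 mm above its foot, cap 40 mm across; origin at the centre of its underside, z up; loose, stands on the table at the start; any yaw does; mass about 0.16 kg
- bottle_yellow_cap: the tallest: brown glass bottle with a yellow cap, 130 mm tall; straight body 52 mm across up to 98 mm above its foot, cap 45 mm across; origin at the centre of its underside, z up; loose, stands on the table at the start; any yaw does; mass about 0.22 kg
- seat_1: black rubber disc with a thin white ring, 64 mm across and 3 mm thick, fixed on the aluminium tray; its top, on which a bottle stands, is 13 mm above the table; origin at the centre of its underside; end seat at the robot's left; its y axis runs along the row (towards this end), x across it
- seat_2: black rubber disc with a thin white ring, 64 mm across and 3 mm thick, fixed on the aluminium tray; its top, on which a bottle stands, is 13 mm above the table; origin at the centre of its underside; second from the robot's left; the four seats lie in one straight row, 85 mm apart centre to centre
- seat_3: black rubber disc with a thin white ring, 64 mm across and 3 mm thick, fixed on the aluminium tray; its top, on which a bottle stands, is 13 mm above the table; origin at the centre of its underside; third from the robot's left; a lip 15 mm above the table runs along the tray's far edge, 43 to 48 mm beyond the row's centre line
- seat_4: black rubber disc with a thin white ring, 64 mm across and 3 mm thick, fixed on the aluminium tray; its top, on which a bottle stands, is 13 mm above the table; origin at the centre of its underside; end seat at the robot's right; the tray is 90 mm deep and 370 mm long
- red_end: red plastic end block fixed at one end of the tray, 60 x 18 mm and 14 mm high on the 10 mm high tray; origin at the centre of its underside, on the row's line, 45 mm beyond the centre of the end seat beside it (the other end seat is 300 mm away). It may be at either end; a like grey block is at the other end.
- timer: white digital timer lying on the table somewhere among the bottles, 62 x 66 mm, 18 mm high, loose, 0.1 kg; origin at the centre of its underside; to be left where it lies
Not all that is in view belongs to the job. Leave any green look-alike of the jar_black_cap alone.

How it is judged (in metres and radians):
At the end, for the whole second after the job is handed in: Counted from the end seat beside the red block, the white-capped bottle, the black-capped jar, the blue-capped bottle and the yellow-capped bottle stand on the four seats in that order, each within 12 mm of its seat's centre, upright within 0.1 rad, resting on the seat, at rest and released (angle between each of bottle_white_cap, jar_black_cap, bottle_blue_cap, bottle_yellow_cap's own z axis and vertical below 0.1 rad and height (world z) of bottle_white_cap between 0.009 and 0.018 m and linear speed of each of bottle_white_cap, jar_black_cap, bottle_blue_cap, bottle_yellow_cap below 0.02 m/s and contact force between each of bottle_white_cap, jar_black_cap, bottle_blue_cap, bottle_yellow_cap and the fingers below 0.1 N and height (world z) of jar_black_cap between 0.009 and 0.018 m and height (world z) of bottle_blue_cap between 0.009 and 0.018 m and height (world z) of bottle_yellow_cap between 0.009 and 0.018 m and ((horizontal distance between red_end and seat_1 below 0.08 m and horizontal distance between bottle_white_cap and seat_1 below 0.012 m and horizontal distance between jar_black_cap and seat_2 below 0.012 m and horizontal distance between bottle_blue_cap and seat_3 below 0.012 m and horizontal distance between bottle_yellow_cap and seat_4 below 0.012 m) or (horizontal distance between red_end and seat_4 below 0.08 m and horizontal distance between bottle_white_cap and seat_4 below 0.012 m and horizontal distance between jar_black_cap and seat_3 below 0.012 m and horizontal distance between bottle_blue_cap and seat_2 below 0.012 m and horizontal distance between bottle_yellow_cap and seat_1 below 0.012 m))); the robot touches nothing.
It fails at once if a bottle is knocked over (leans more than 0.7 rad) (angle between any of bottle_white_cap, jar_black_cap, bottle_blue_cap, bottle_yellow_cap's own z axis and vertical above 0.7 rad).
It fails at once if the timer is shifted by more than 30 mm (distance of timer from where it was at the start of the episode above 0.03 m).
It also fails if it takes over 109 s, if anything falls off the work surface, if the arm or the gripper's body presses on something with over 40 N, if the wrist force passes 120 N, or if a joint passes its speed limit or range.

## Robot

A 7-joint arm with a two-finger parallel gripper is mounted at the origin on a cart in front of the work surface, level with it; the furniture and walls round the work are solid. World frame = base frame: x ahead of the robot, y to its left, z up, the work surface at z = 0. Lengths are in mm, angles in rad, forces in N, time in s.
With the tool pointing down it reaches from about 400 to 900 mm from the base axis. Payload 5.6 kg.
Tool frame: the origin (TCP) lies midway between the tips of the shut fingers; the grasp point (between the pads) lies 19 mm behind it; x points along the fingers, y is the direction in which the jaws open and shut, and the axes are right-handed (so a half turn about x gives the same grasp; the last joint's range is limited). The gripper opens to 92 mm and grips with 3 to 60 N. Pads are 20 mm wide; open, the fingers measure 128 mm over their backs; the gripper's body (75 mm by 189 mm) begins 69 mm behind the grasp point.
Start: joints at [1.301, 0.468, -0.012, 1.603, 0.006, 1.071, -0.056], TCP at [146.116, -633.371, 214.592] pointing down, gripper open.
Joint ranges: [-2.53, 2.53], [-0.31, 2.02], [-1.57, 1.55], [0.28, 2.44], [-1.29, 4.43], [0.15, 1.84], [-2.92, 2.92]. Speed limits (rad/s): [2.57, 2.57, 3.14, 3.14, 3.14, 3.14, 3.14].

## Interface

Orientations are given as a rotation vector (axis times angle).
In Python, from cell import robot, grip, kin, viewer gives the robot as it stands. Calls block until the motion is done:
- robot.movep(position, orientation): joint-space move of the TCP to a pose.
- robot.servo_line(position, feed=150, rotation=None): straight line of the TCP; rotation=None keeps the orientation; feed is the mean speed in mm/s.
- robot.goto_joints(angles): joint-space move.
- grip(opening, newtons=None): opening from 0.0 (shut) to 1.0 (fully open); newtons is the grip in N (None keeps the last); returns when the fingers have stopped.
- robot.hold(seconds).
- kin.ik(position, orientation): joint angles nearest the present ones, or None.
- robot.observe(): the state.
- viewer.read_camera(name): name is "scene" or "top" or "wrist"; returns the picture (400x640x3 uint8, red, green, blue); there is no depth.
- viewer.camera_info(name): a dict with "camera_matrix" (3x3 intrinsics, pixels), "R" (3x3) and "t" (3): a world point X has camera coordinates R X + t. Camera axes: x right, y down, z forward; pixel columns grow to the right and rows downward; lengths in mm; the calibration is good to about 2 mm. A picture is of the moment at which its call begins: read the wrist's pose just before it. camera_info takes no time and is no camera call; for the wrist camera it gives the pose at the moment of the call.
A pose or a line that the arm cannot do raises robot.IKError and nothing moves.
- robot.job_done(): hands the job in, once; it reports no verdict.
Trained networks look in the newest picture that a camera, given by its name, has taken for a name from the list of things; names that differ only in an ending like _2 or _b are one class to them, and where a whole thing is asked for, a point or a joint stands for the part that bears it (a point fixed in the world has none). Each returns a list of dicts, best first, with "confidence" (0 to 1); they miss things now and then, are a little off and sometimes report something else, mostly with a low value. They report only what shows in the picture. A call takes as long as a camera call. They do not tell look-alikes from the thing itself.
- viewer.silhouettes(name, camera): "mask" (400x640 bool, what is visible of it).
- viewer.pinpoint(name, camera): "at" ([x, y, z] in mm, in the coordinates of the camera as it stood for that picture, good to about 4 mm: a listed point, or the origin of a listed thing).
The state is a dict: "t": time; "joints": joint angles; "joint_velocities": joint speeds; "joint_torque": joint torques, N m; "tcp_pos": TCP position; "tcp_rot": TCP orientation; "contact_force": force on the tool from outside, world axes, zero at the start; "wrist_torque": the same for the moment, N m; "grip_width": opening from 0.0 (shut) to 1.0 (fully open).
Only numpy, scipy, OpenCV 4.12 (cv2) and the standard library are available. Lean on these libraries where they do the work, as an engineer would, in place of code of your own. Each camera call takes 0.05 s, during which the arm holds its last target. There are 200 camera calls.

## Working session

There is one attempt and no reset: what is moved stays moved. The work goes in short steps, each a Python script; the robot and the scene stay as the last script left them, time stands still between calls to the robot, and variables do not carry over. Pictures are saved under pics/ and viewed, about 12 in all and at most 16, crops included, and the job is handed in when it is done.

```bash
ls; mkdir -p pics; cat > h.py <<'E'
import numpy as np, cv2
from cell import robot, grip, kin, viewer
def cam2w(p,info):
    R=np.array(info["R"]);t=np.array(info["t"]);return R.T@(np.array(p)-t)
def ray(uv,info,z):
    K=np.array(info["camera_matrix"]);R=np.array(info["R"]);t=np.array(info["t"])
    d=R.T@np.linalg.inv(K)@np.array([uv[0],uv[1],1.]);c=-R.T@t
    return c+d*(z-c[2])/d[2]
def save(im,n): cv2.imwrite("pics/"+n,cv2.cvtColor(im,cv2.COLOR_RGB2BGR))
E
python3 - <<'E'
from h import *
np.set_printoptions(precision=1,suppress=True)
for c in ("top","scene"):
    im=viewer.read_camera(c);save(im,c+"0.png");info=viewer.camera_info(c)
    print(c,"campos",cam2w([0,0,0],info))
    for n in ["bottle_white_cap","jar_black_cap","bottle_blue_cap","bottle_yellow_cap","seat_1","red_end","timer"]:
        for d in viewer.pinpoint(n,c): print(n,round(d["confidence"],2),cam2w(d["at"],info))
s=robot.observe();print(s["t"],s["tcp_rot"],s["tcp_pos"],s["grip_width"])
E
```

```text
pics
top campos [404.6  22.8 892.5]
bottle_white_cap 0.56 [462.2 239.7   1.9]
bottle_white_cap 0.54 [ 457.  -124.     0.1]
jar_black_cap 0.77 [ 691.1 -147.1   -1.4]
jar_black_cap 0.65 [469.5 119.4  -2.5]
jar_black_cap 0.56 [390.1 169.2  -2.2]
bottle_blue_cap 0.82 [ 440.1 -223.2    3.3]
bottle_yellow_cap 0.85 [439.5  12.5  -0.4]
bottle_yellow_cap 0.52 [613.1  60.2   7. ]
seat_1 0.96 [610.9  59.8  10.7]
seat_1 0.81 [637.7 232.3   9.3]
seat_1 0.63 [596.5 -19.9   9.2]
seat_1 0.59 [623.1 147.8   4.8]
red_end 0.48 [593.8 -66.6   7.5]
timer 0.75 [ 455.1 -122.2   -1.3]
scene campos [  52.5 -481.1  507.4]
bottle_white_cap 0.81 [464.  244.2   1.6]
jar_black_cap 0.97 [391.  172.2   2.9]
jar_black_cap 0.95 [478.8 123.3   2.7]
jar_black_cap 0.78 [ 697.  -148.9   -1.2]
bottle_blue_cap 0.58 [ 440.8 -224.9    3.9]
bottle_yellow_cap 0.98 [439.1  14.3   5.5]
seat_1 0.92 [614.4  63.2  13.2]
seat_1 0.77 [626.  143.9  11.5]
seat_1 0.55 [603.  -16.3  14. ]
seat_1 0.53 [639.1 231.9  12.5]
red_end 0.69 [590.2 -67.3  14.2]
timer 0.74 [ 456.2 -121.9   -1.4]
0.8 [ 2.1  0.2 -2.1] [ 146.1 -633.4  214.6] 0.9987855746177386
```

View pics/top0.png

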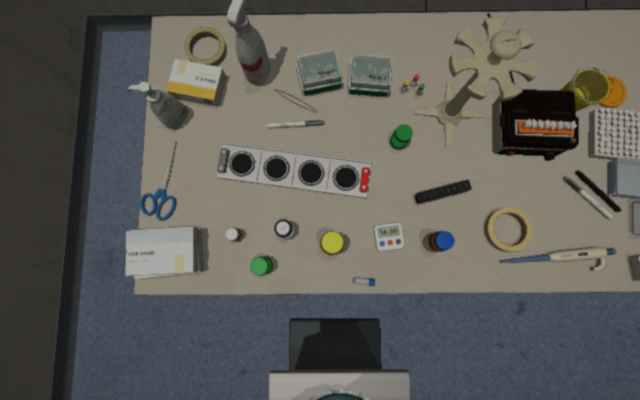

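View pics/scene0.png

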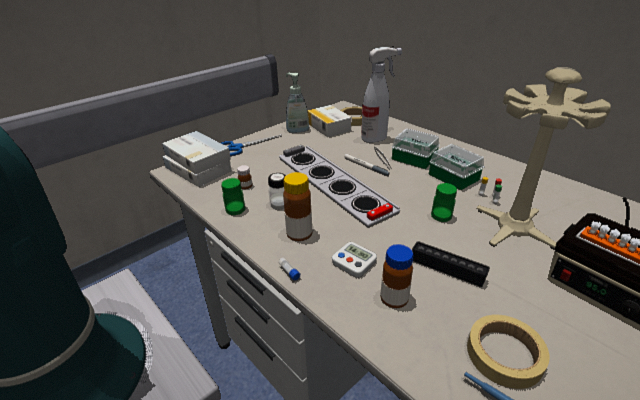

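The top view shows the red block at (365,180), on the robot's right beside seat_4. That gives white→seat_4, jar→seat_3, blue→seat_2 and yellow→seat_1. There are three jar candidates: black with a pale disc at (284,228), and green at (261,265) and (401,137). The black one fits, and I'll confirm it in a crop. The timer is at (388,236).

```bash
python3 - <<'E'
from h import *
from scipy.spatial.transform import Rotation as Ro
np.set_printoptions(precision=1,suppress=True)
im=cv2.cvtColor(cv2.imread("pics/top0.png"),cv2.COLOR_BGR2RGB);info=viewer.camera_info("top")
hsv=cv2.cvtColor(im,cv2.COLOR_RGB2HSV).astype(int);H,S,V=[hsv[...,i] for i in range(3)]
def blob(m,c,r=16):
    q=np.zeros(m.shape,np.uint8);q[c[1]-r:c[1]+r,c[0]-r:c[0]+r]=m[c[1]-r:c[1]+r,c[0]-r:c[0]+r]
    n,l,s,ce=cv2.connectedComponentsWithStats(q);i=1+np.argmax(s[1:,4]);return ce[i],s[i]
for n,m,c,z in [("yellow",(H>20)&(H<35)&(S>150)&(V>120),(332,243),130),("blue",(H>100)&(H<130)&(S>120)&(V>60),(444,241),100),("jar",(V<70),(283,228),72),("white",(V>150)&(S<60),(232,234),50)]:
    ce,s=blob(m,c);print(n,ce,s,ray(ce,info,z))
for c in [(242,163),(277,168),(311,173),(346,178)]:
    ce,s=blob(V<70,c,18);print("seat",ce,s,ray(ce,info,13))
ce,s=blob((S>150)&((H<8)|(H>172)),(365,180));print("red",ce,ray(ce,info,24))
save(cv2.resize(im[120:290,210:470],None,fx=3,fy=3,interpolation=cv2.INTER_CUBIC),"crop1.png")
s=robot.observe();print(Ro.from_rotvec(s["tcp_rot"]).as_matrix())
E
```

```text
yellow [331.9 241.9] [322 232  21  21 367] [438.8  14.1 130. ]
blue [444.1 240.2] [435 232  19  18 267] [ 441.9 -222.9  100. ]
jar [284.7 228.9] [275 220  18  18  89] [470.8 117.1  72. ]
white [230.9 233.4] [226 228  11  11  96] [463.4 241.5  50. ]
seat [241.3 163.2] [231 154  22  20 327] [636.  230.7  13. ]
seat [275.9 167.8] [266 158  21  21 328] [623.7 146.5  13. ]
seat [310.5 172.4] [300 162  22  21 340] [611.5  62.7  13. ]
seat [345.5 177.2] [335 168  22  20 337] [598.9 -21.7  13. ]
red [364.2 179.4] [590.7 -65.3  24. ]
[[-0.   0.2 -1. ]
 [-0.  -1.  -0.2]
 [-1.  -0.   0. ]]
```

View pics/crop1.png

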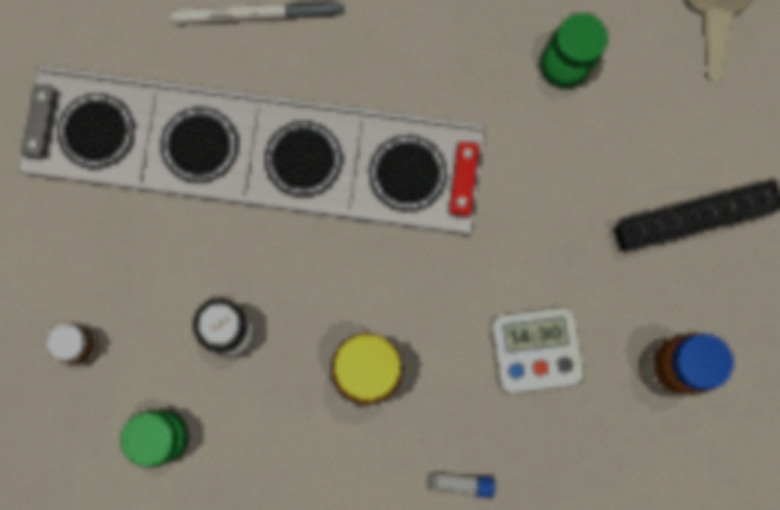

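The crop confirms the jar: black cap with a pale disc at crop (220,325). The red block is at the right, and the seats are 85 mm apart along one line, which matches the spec. Blue goes first, since it is nearest to the arm.

```bash
cat >> h.py <<'E'
from scipy.spatial.transform import Rotation as Ro
r=np.array([37.1,252.4]);r/=np.linalg.norm(r)
def rot(sgn=1,a=0.):
    x=np.array([0,0,-1.]);y=sgn*np.array([r[1],-r[0],0]);y=Ro.from_euler('z',a).apply(y)
    return Ro.from_matrix(np.c_[x,y,np.cross(x,y)]).as_rotvec()
SEAT={i:np.array([617.5,104.5])+r*85*(2.5-i) for i in (1,2,3,4)}
B=dict(blue=((440.8,-223.7),50,46,2),yellow=((439,13.8),75,52,1),jar=((473,120.5),34,43,3),white=((463,242),24,32,4))
def P(xy,z): return np.array([xy[0],xy[1],z])
def pick(n,sgn,F=20):
    xy,g,d,s=B[n]; R=rot(sgn); w=min(1,(d+32)/92)
    robot.movep(P(xy,max(200,g-19+150)),R); grip(w)
    robot.servo_line(P(xy,g-19),feed=150); grip(0,F)
    st=robot.observe();print(n,"width",st["grip_width"]*92,"F",np.round(st["contact_force"],1),st["t"])
    robot.servo_line(P(xy,g-19+150),feed=200)
def place(n,sgn):
    xy,g,d,s=B[n]; R=rot(sgn); t=SEAT[s]; z=13+g-19
    robot.movep(P(t,z+100),R)
    robot.servo_line(P(t,z+10),feed=150); robot.servo_line(P(t,z+1),feed=30)
    print("place F",np.round(robot.observe()["contact_force"],1))
    robot.hold(.2); grip(min(1,(d+24)/92)); robot.servo_line(P(t,z+130),feed=200)
    print(n,"t",robot.observe()["t"],np.round(robot.observe()["tcp_pos"],1))
E
python3 - <<'E'
from h import *
np.set_printoptions(precision=2,suppress=True)
for s in (1,-1):
  print(s)
  for n in B:
    print(n,kin.ik(P(B[n][0],B[n][1]-19),rot(s)),kin.ik(P(SEAT[B[n][3]],B[n][1]+130),rot(s)))
E
```

```text
1
blue [ 0.76  0.54 -0.43  2.08  0.39  0.6  -0.09] [ 0.37  0.72 -0.99  1.61  0.64  1.17 -0.91]
yellow [ 0.55  0.52 -0.78  2.18  0.6   0.67 -0.8 ] [ 0.26  0.8  -1.08  1.49  0.72  1.29 -1.05]
jar [ 0.3   0.68 -0.77  2.08  0.76  0.69 -1.12] [ 0.39  0.59 -0.75  1.7   0.46  1.03 -0.67]
white [ 0.03  0.72 -0.73  2.    0.75  0.71 -1.33] [ 0.47  0.55 -0.65  1.75  0.39  0.98 -0.49]
-1
blue [ 0.25  0.5   0.19  2.11 -0.17  0.55 -2.73] [ 0.5   0.94 -1.33  1.61  0.93  1.36  2.04]
yellow [ 0.89  0.91 -1.33  2.16  1.09  1.05  1.94] [ 0.34  0.95 -1.33  1.49  0.93  1.43  1.97]
jar [ 0.63  1.12 -1.34  2.06  1.26  1.17  1.68] [ 0.66  0.92 -1.33  1.69  0.93  1.31  2.14]
white [ 0.37  1.18 -1.34  1.98  1.29  1.22  1.47] [ 0.82  0.92 -1.33  1.73  0.94  1.28  2.26]
```

```bash
python3 - <<'E'
from h import *
robot.movep(P(B["blue"][0],230),rot(1))
i=viewer.camera_info("wrist");im=viewer.read_camera("wrist");save(im,"w1.png")
np.set_printoptions(precision=1,suppress=True)
for d in viewer.pinpoint("bottle_blue_cap","wrist"): print(d["confidence"],cam2w(d["at"],i))
pick("blue",1)
save(viewer.read_camera("scene"),"s1.png")
E
```

```text
0.7 [ 440.9 -227.9    1.5]
blue width 45.186818854684034 F [ 0.9 -0.2  1.3] 5.25
```

View pics/s1.png

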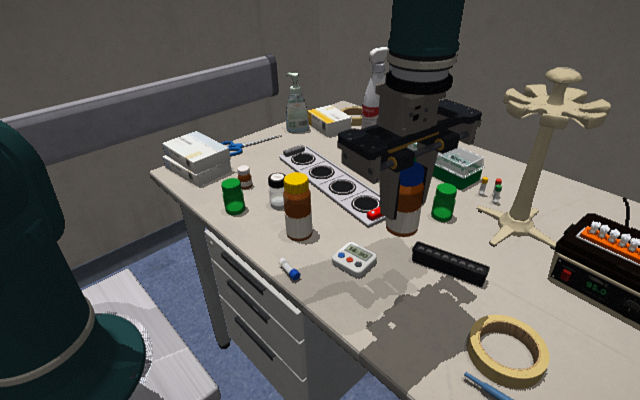

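View pics/w1.png

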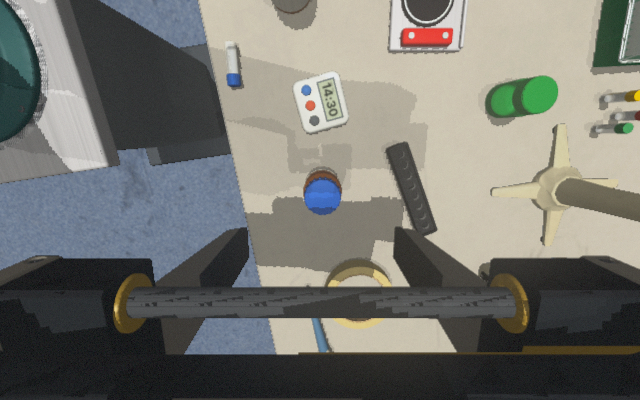

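The wrist view shows the blue cap at (322,195). In the scene view the blue bottle hangs upright in the jaws, with a width of 45 mm. Next I place it, then take a wrist look to check the centring.

```bash
python3 - <<'E'
from h import *
np.set_printoptions(precision=1,suppress=True)
place("blue",1)
i=viewer.camera_info("wrist");im=viewer.read_camera("wrist");save(im,"w2.png")
for d in viewer.pinpoint("seat_2","wrist"): print("seat",d["confidence"],cam2w(d["at"],i))
for d in viewer.pinpoint("bottle_blue_cap","wrist"): print("blue",d["confidence"],cam2w(d["at"],i))
print(SEAT)
E
```

```text
place F [ 0.3  0.2 -2.1]
blue t 10.4667 [623.  146.  172.9]
seat 0.97 [636.  229.2   9.4]
seat 0.89 [613.5  62.9   6. ]
seat 0.83 [599.8 -20.4   7.5]
blue 0.71 [622.  142.5  12.9]
blue 0.25 [635.7 230.8   7.9]
{1: array([636. , 230.6]), 2: array([623.7, 146.5]), 3: array([611.3,  62.5]), 4: array([599. , -21.6])}
```

View pics/w2.png

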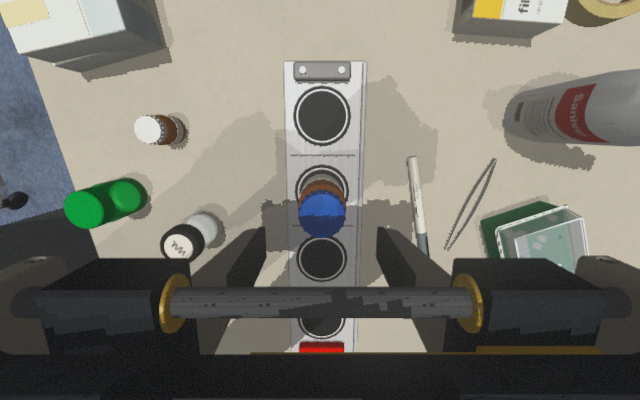

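The wrist view shows the blue bottle standing on seat_2, cap at (322,213), with the other seats clear. Next: yellow, then the jar, with the approach kept high.

```bash
sed -i 's/z+100),R/z+137),R/' h.py; python3 - <<'E'
from h import *
np.set_printoptions(precision=1,suppress=True)
pick("yellow",1,25)
if robot.observe()["grip_width"]*92>40: 
    place("yellow",1)
    pick("jar",1)
save(viewer.read_camera("scene"),"s2.png")
E
```

```text
yellow width 51.95308295281415 F [-0.6 -0.8  2.3] 13.675
place F [-0.6 -1.  -2.1]
yellow t 18.675 [635.5 230.  197.8]
jar width 41.506609492404905 F [-0.6 -0.3  2.2] 21.6833
```

View pics/s2.png

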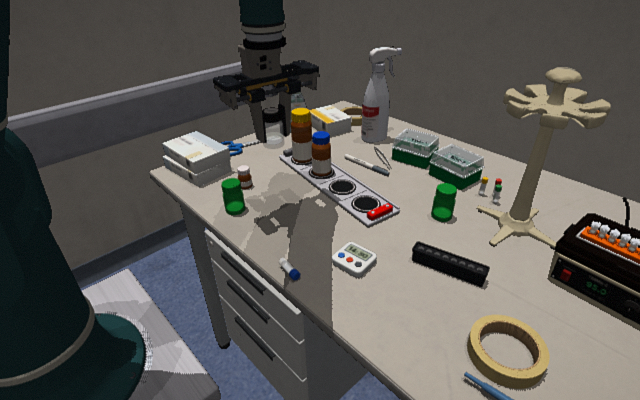

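Yellow and blue stand on their seats at (301,135) and (321,155), and the jar is in the jaws. I'll place the jar and move the white bottle.

```bash
python3 - <<'E'
from h import *
np.set_printoptions(precision=1,suppress=True)
place("jar",1)
robot.movep(P((463,242),260),rot(1))
i=viewer.camera_info("wrist");im=viewer.read_camera("wrist");save(im,"w3.png")
for d in viewer.pinpoint("bottle_white_cap","wrist"): print("white",d["confidence"],cam2w(d["at"],i))
pick("white",1,12)
i=viewer.camera_info("top");save(viewer.read_camera("top"),"top1.png")
save(viewer.read_camera("scene"),"s3.png")
for n in ("jar_black_cap","bottle_blue_cap","bottle_yellow_cap"):
  for d in viewer.pinpoint(n,"scene"): print(n,round(d["confidence"],2),cam2w(d["at"],viewer.camera_info("scene")))
E
```

```text
place F [ 0.1 -0.4 -1.4]
jar t 26.275 [610.6  62.  157. ]
white 0.58 [459.2 240.6   1.2]
white width 31.531035393285908 F [-0.1 -0.4  2.2] 30.0167
jar_black_cap 0.9 [392.4 173.1   2. ]
jar_black_cap 0.72 [ 692.6 -152.3    1.8]
jar_black_cap 0.68 [616.2  63.3  11. ]
jar_black_cap 0.62 [601.1 -16.7  13.1]
jar_black_cap 0.23 [614.4  61.6  14.1]
bottle_blue_cap 0.63 [627.3 143.6  19.3]
bottle_yellow_cap 0.87 [638.2 229.1  17.6]
bottle_yellow_cap 0.68 [463.7 245.9 149.6]
```

View pics/s3.png

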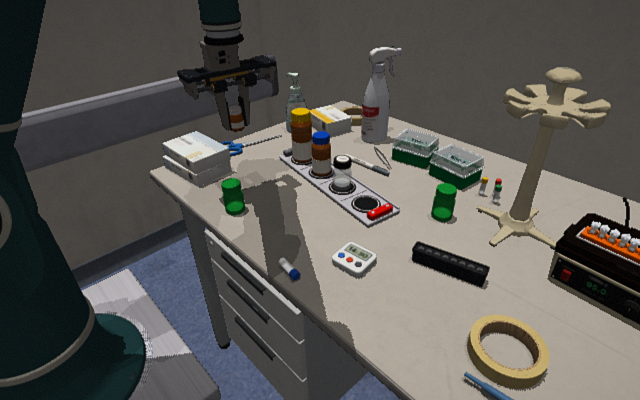

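The jar stands on seat_3 at (342,172), and the white bottle is held upright. I'll place it, retreat, and check the centring of all four from the top camera.

```bash
python3 - <<'E'
from h import *
np.set_printoptions(precision=1,suppress=True)
place("white",1)
robot.servo_line(P(SEAT[4],240),feed=200)
robot.movep(P((420,-200),260),rot(1))
im=viewer.read_camera("top");info=viewer.camera_info("top")
hsv=cv2.cvtColor(im,cv2.COLOR_RGB2HSV).astype(int);H,S,V=[hsv[...,k] for k in range(3)]
K=np.array(info["camera_matrix"]);R=np.array(info["R"]);t=np.array(info["t"])
def cap(n,m,s,z):
    c=K@(R@P(SEAT[s],z)+t);u,v=(c[:2]/c[2]).round().astype(int);q=np.zeros(m.shape,np.uint8)
    q[v-12:v+13,u-12:u+13]=m[v-12:v+13,u-12:u+13];_,l,st,ce=cv2.connectedComponentsWithStats(q)
    if len(st)<2: return print(n,"none")
    k=1+np.argmax(st[1:,4]);print(n,(u,v),ce[k],st[k],"off",(ray(ce[k],info,z)[:2]-SEAT[s]))
cap("yellow",(H>20)&(H<35)&(S>150)&(V>100),1,143)
cap("blue",(H>100)&(H<130)&(S>120)&(V>50),2,113)
cap("jar disc",(V>120)&(S<60),3,85)
cap("white",(V>120)&(S<60),4,63)
for n in ("bottle_white_cap","jar_black_cap","bottle_blue_cap","bottle_yellow_cap","timer"):
  for d in viewer.pinpoint(n,"top")[:3]: print(n,round(d["confidence"],2),cam2w(d["at"],info))
save(cv2.resize(im[120:250,215:415],None,fx=4,fy=4,interpolation=cv2.INTER_CUBIC),"top2.png")
print(robot.observe()["t"])
E
```

```text
place F [ 0.3 -0.2 -0.7]
white t 35.2833 [598.2 -22.1 147. ]
yellow (np.int64(227), np.int64(147)) [227.5 148. ] [218 138  21  21 339] off [-1.3 -0.9]
blue (np.int64(269), np.int64(157)) [270.4 157.5] [262 149  18  18 255] off [-2.  -2.1]
jar disc (np.int64(309), np.int64(165)) [307.7 158.1] [297 153  25  25 196] off [16.   3.2]
white (np.int64(347), np.int64(172)) [348.2 167.6] [335 160  25  25 329] off [11.1 -3.8]
bottle_white_cap 0.48 [596.5 -22.4   9.3]
jar_black_cap 0.86 [610.3  65.4  10.9]
jar_black_cap 0.76 [390.7 173.5  -3.4]
jar_black_cap 0.63 [623.5 146.9  15.9]
bottle_blue_cap 0.85 [625.  146.4  17.3]
bottle_yellow_cap 0.71 [638.7 232.   11. ]
bottle_yellow_cap 0.45 [609.5  64.3  10.4]
timer 0.58 [ 457.3 -120.9   -2.1]
37.1833
```

View pics/top2.png

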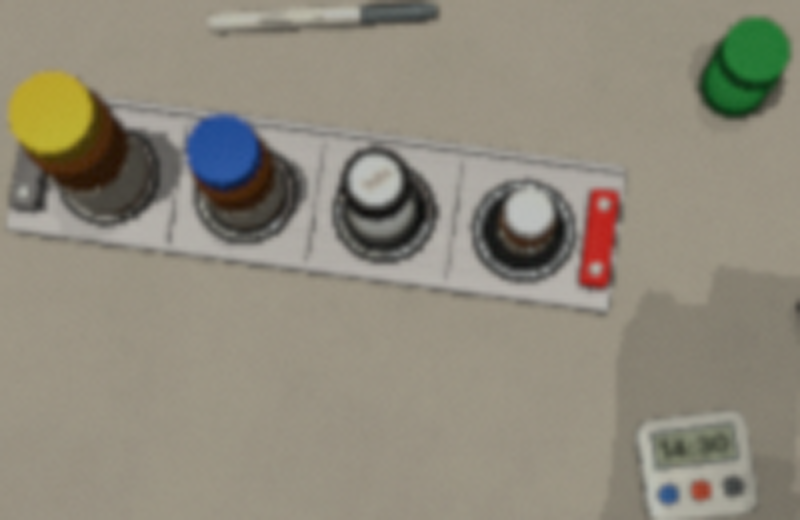

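In the crop all four bottles stand on their seats. The jar cap at crop (376,180) and the white cap at (528,210) convert to (309,165) and (347,172.5), against expected (309,165) and (347,172). The 16 and 11 mm "offsets" printed for those two come from pale tray pixels merged into the masks. The timer hasn't moved, so I'm handing in.

```bash
python3 -c "
from h import *
print(robot.observe()['contact_force'],robot.observe()['t']); robot.job_done()"
```

```text
[-0.10742032  0.06939604 -0.42291795] 37.1833
the job is handed in; nothing more can be done
```

I stood all four bottles on the tray and handed the job in at about 37 s of the 109 s. The red block is beside seat_4, so the order is white cap on seat_4, jar on seat_3, blue cap on seat_2 and yellow cap on seat_1. The arm was clear of everything, and no verdict was reported.

**Centring:** In the last top view, the caps of the yellow and blue bottles are 2–3 mm off their seat centres. The jar and the white bottle read within about 3 mm, both by eye in the enlarged crop and by the network's estimate.

**Checks that disagreed:**
- The automatic colour check gave 16 mm (jar) and 11 mm (white) off centre. Those masks had merged with the pale tray, so I discounted them after looking at the crop.
- A wrist-camera estimate for blue was 4 mm off along the row, which is still within tolerance.

**Timer:** It reads within about 3 mm of where it started, which is within measurement noise. Nothing was knocked over.

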